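# Level the herb balance

## Task

The weighing balance on the herb bench stands out of level. Turn the two levelling-screw knobs at its front corners, regrasping as needed, until the bubble in its round vial comes to rest wholly inside the small black ring at the vial's centre, then let go. Do not touch the weighing pan, and leave the things standing around where they are.

Things in the scene. Friction and masses are not known exactly. Their poses are not given: they have to be found in the camera images.
- vial (a point): Centre of the round bubble vial at the middle of the balance's front edge, on the liquid, about 46 mm above the bench (4 mm more or less with the tilt). Vial 72 mm across, liquid 63 mm, thin black ring (inner radius 9.5 mm) at the centre. x axis: towards the pan; y: to the left knob; z: up. In these axes the left screw is at (-5, 135) mm, the right at (-5, -135), the rear foot at (185, 0).
- bubble_mid (a point): Centre of the pale bubble (flat, 14 mm across). It floats to the high side, 3 to 25 mm off centre at the start. Raising a corner by its screw shifts it along (-0.58, 0.82) (left) or (-0.58, -0.82) (right) in the vial's axes, 2 to 4 mm per rad of screw: proportional, but differing between starts, so watch it. Settles in about 1 s.
- left_knob (a point): Centre of the grip bar of the left front levelling screw (+y side): a black bar 50 mm long, 14 thick, 26 tall, centre 79 mm above the bench, 41 above the plate. x: along the bar; y: across it; z: up the screw. Clockwise seen from above raises this corner and draws the bubble towards it. Stiff (0.08 N m), stays where left, no stop in the 3.7 rad either way it may need.
- right_knob (a point): The same bar on the right front (-y side) screw, turning the same way. At the start this corner stands too high: its screw needs about 1.8 to 3.7 rad anticlockwise seen from above.
- stand: The balance's three rubber feet, fixed to the bench; origin on the bench, 85 mm behind the vial's centre; x axis to the back of the balance. The rear foot is not adjustable. The feet carry the grey base plate (top 38 mm above the bench, 320 mm wide in front), which only tilts, by under 3 degrees.
- pan: The weighing pan, a round steel plate 124 mm across, 4 mm thick, its underside centre (origin) about 70 mm above the bench and 130 mm behind the vial's centre, over a white housing 140 mm wide. Not to be touched.
- jar: Bystander: closed green glass jar, 72 mm across, 115 mm tall, origin at its underside.
- pot: Bystander: open terracotta pot, 90 mm across, 85 mm tall, origin at its underside.
- pestle: Bystander: white ceramic pestle standing on end, foot 38 mm across, 100 mm tall, origin at its underside.
- bowl: Bystander: small wooden bowl, 96 mm across, 45 mm tall, origin at its underside.

How it is judged:
By the outcome, as a careful person would: the job done as asked, in the order asked, and still so for the second after the job is handed in, with the robot touching nothing.
It also fails if it takes over 72 s, if anything falls off the work surface, if the arm or the gripper's body presses on something with over 40 N, if the wrist force passes 120 N, or if a joint passes its speed limit or range.

## Robot

A 6-joint arm with a two-finger parallel gripper is mounted at the origin on the work surface. World frame = base frame: x ahead of the robot, y to its left, z up, the work surface at z = 0. Lengths are in m, angles in degrees, forces in N, time in s.
With the tool pointing down it reaches from about 0.3 to 0.85 m from the base axis. Payload 5.4 kg.
Tool frame: the origin (TCP) lies midway between the tips of the shut fingers; the grasp point (between the pads) lies 19 mm behind it; y points along the fingers, z is the direction in which the jaws open and shut, and the axes are right-handed (so a half turn about y gives the same grasp; the last joint's range is limited). The gripper opens to 85 mm and grips with 20 to 120 N. Pads are 22 mm wide; open, the fingers measure 114 mm over their backs; the gripper's body (76 mm by 85 mm) begins 54 mm behind the grasp point. The pads swing forward as they close: fully open they stand 13 mm farther back than shut.
Start: joints at [53.107, 9.076, 91.501, -0, 79.423, -12.038], TCP at [0.242, 0.522, 0.231] pointing down, gripper open.
Joint ranges: [-166.64, 166.64], [-54.1, 131.32], [10.49, 154.53], [-73.88, 253.88], [9.74, 151.15], [-171.62, 171.62]. Speed limits (degrees/s): [147.25, 147.25, 180, 180, 180, 180].

## Interface

Orientations are given as [roll, pitch, yaw] about the fixed x, y, z axes, in that order (R = Rz(yaw) Ry(pitch) Rx(roll)).
In Python, from rig import bot gives the robot as it stands.
- The arm moves only by the tool move_arm, never from a script. Its argument "moves" is a list of rows, each an object with "dp": the shift along the tool's x, y, z normalised to -1 to 1, where 1 is 25 mm, a list of three; "turn": the turn, a rotation vector about the tool's x, y, z normalised to -1 to 1, where 1 is 4 degrees, a list of three; "jaw": the gripper command: -1 is fully open, 1 is shut, values between are in proportion. In form: [{"dp": [x, y, z], "turn": [wx, wy, wz], "jaw": jaw}, ...]. A call has 1 to 10 rows; each row shifts and turns the commanded pose from where the row before left it, along the tool's axes as they then stand; what a row does not reach is not made up. A row lasts 1/8 s, in which the tool goes at most 62.5 mm and 10.7 degrees, less where a joint would pass 70% of its speed; a pose out of reach is approached as far as the arm can. A call with a number of a shift or a turn outside -1 to 1 is refused whole. A call with a gripper value outside its range is refused whole. The fingers move at their own pace and stop on an object; the grip force is fixed at half the most. Time passes only in rows, so rows that do not move let the fingers close. It gives the time, the measured TCP pose, the force and the opening at its end, in the units of the state.
- bot.sense(): the state, without advancing time (a new reading comes with each control period).
- bot.snapshot(name): name is "side" or "top"; returns a dict with "img" (480x640x3 uint8, red, green, blue), "mtx" (3x3 intrinsics, pixels), "rvec" (rotation vector, rad) and "tvec" (3), from world to camera coordinates, as OpenCV has them. Camera axes: x right, y down, z forward; pixel columns grow to the right and rows downward; lengths in m; the calibration is good to about 2 mm. A picture is of the moment at which its call begins. There is no depth.
- bot.hand_in(): hands the job in, once; it reports no verdict.
Trained networks look in a picture, given as the dict that the camera call returned (one of the last four; its "shot" number tells which), for a name from the list of things; names that differ only in an ending like _2 or _b are one class to them, and where a whole thing is asked for, a point or a joint stands for the part that bears it (a point fixed in the world has none). Each returns a list of dicts, best first, with "p" (0 to 1); they miss things now and then, are a little off and sometimes report something else, mostly with a low value. They report only what shows in the picture. A call takes as long as a camera call.
- bot.recognise(label, picture): "extent" ([left, top, right, bottom] in pixels, round what is visible of it).
- bot.pinpoint(label, picture): "at" ([column, row] in pixels: a listed point, or the origin of a listed thing).
The state is a dict: "clock": time; "joint_pos": joint angles; "joint_vel": joint speeds; "joint_efforts": joint torques, N m; "eef_pos": TCP position; "tool_rot": TCP orientation; "contact_force": force on the tool from outside, world axes, zero at the start; "ft_torque": the same for the moment, N m; "finger_gap": finger opening in m.
Only numpy, scipy, OpenCV 4.12 (cv2) and the standard library are available. Lean on these libraries where they do the work, as an engineer would, in place of code of your own. Each camera call takes 0.05 s, during which the arm holds its last target.

## Working session

There is one attempt and no reset: what is moved stays moved. The work goes in short steps, Python scripts to look and compute and a tool call to move; the robot and the scene stay as the last step left them, time stands still between calls to the robot, and variables do not carry over. Pictures are saved under pics/ and viewed, and the job is handed in when it is done.

Besides the shell and the picture viewer there is one more tool, called by a JSON object that holds its "method" and its "body". move_arm: Moves the arm, as the interface text tells. Scaled input: -1 to 1 covers 25 mm each way for a shift and 4 degrees each way for a turn. Its arguments: {"type":"object","properties":{"moves":{"type":"array"}},"required":["moves"]}

```bash
mkdir -p pics; ls
cat > h.py <<'E'
import numpy as np, cv2, json
from rig import bot
def ray(p,px):
    R,_=cv2.Rodrigues(np.array(p["rvec"],float)); t=np.array(p["tvec"],float).ravel()
    d=R.T@np.linalg.inv(np.array(p["mtx"],float))@np.array([px[0],px[1],1.]); return -R.T@t,d
def atz(p,px,z):
    c,d=ray(p,px); return c+d*(z-c[2])/d[2]
def proj(p,X):
    return cv2.projectPoints(np.array(X,float).reshape(-1,3),np.array(p["rvec"],float),np.array(p["tvec"],float),np.array(p["mtx"],float),None)[0].reshape(-1,2)
def save(p,n): cv2.imwrite("pics/"+n+".png",cv2.cvtColor(p["img"],cv2.COLOR_RGB2BGR))
E
python3 - <<'E'
from h import *
s=bot.sense(); print(s["clock"],s["eef_pos"],s["tool_rot"],s["finger_gap"])
Z=dict(vial=.046,bubble_mid=.046,left_knob=.079,right_knob=.079,stand=0,pan=.07,jar=0,pot=0,pestle=0,bowl=0)
for c in("top","side"):
    p=bot.snapshot(c); save(p,c+"0"); print(c,ray(p,(320,240))[0],p["mtx"][0][0])
    for n,z in Z.items():
        for d in bot.pinpoint(n,p)[:2]: print(n,np.round(d["p"],2),np.round(d["at"],1),np.round(atz(p,d["at"],z),4))
E
```

```text
pics
0.0 [0.24131381 0.52123668 0.23028583] [-9.01091388e+01  2.39397660e-02 -2.48542683e+01] 0.08537451382175769
top [ 0.3478297  -0.01364012  1.54127298] 544.3055017611978
vial 0.92 [285.2 252. ] [0.5415 0.094  0.046 ]
left_knob 0.67 [236.2 247.6] [0.5482 0.2252 0.079 ]
right_knob 0.42 [337.4 253.4] [ 0.5346 -0.0498  0.079 ]
stand 0.86 [290.3 224.9] [0.6263 0.0841 0.    ]
pan 0.82 [290.3 203.3] [0.6743 0.0807 0.07  ]
jar 0.97 [180.9 281.4] [0.4608 0.3925 0.    ]
pot 0.96 [464.7 286.4] [ 0.4541 -0.4105  0.    ]
pestle 0.51 [449.1 228.7] [ 0.6187 -0.3711  0.    ]
bowl 0.59 [181.9 215.7] [0.6509 0.3987 0.    ]
side [-0.11228489 -0.81883245  1.03241497] 522.1006528657562
vial 0.79 [293.4 233.8] [0.5394 0.1025 0.046 ]
vial 0.23 [333.9 211.6] [0.6951 0.1069 0.046 ]
bubble_mid 0.74 [325.  255.1] [ 0.5534 -0.0229  0.046 ]
left_knob 0.5 [270.6 204.1] [0.5454 0.221  0.079 ]
right_knob 0.74 [321.8 256.1] [ 0.5221 -0.0471  0.079 ]
stand 0.6 [321.4 240.7] [0.6154 0.0686 0.    ]
stand 0.47 [335.2 213.9] [0.7285 0.1387 0.    ]
pan 0.77 [336.3 213.1] [0.6764 0.0746 0.07  ]
jar 0.91 [220.4 204.5] [0.4738 0.4067 0.    ]
pot 0.87 [408.1 379.4] [ 0.4699 -0.4228  0.    ]
pestle 0.56 [435.4 334.2] [ 0.6158 -0.3756  0.    ]
bowl 0.77 [268.  184.5] [0.6546 0.4002 0.    ]
```

Run:
```python
import cv2
a=cv2.imread("pics/top0.png"); b=cv2.imread("pics/side0.png")
c=a[180:300,200:360]; cv2.imwrite("pics/top0c.png",cv2.resize(c,(800,600),interpolation=cv2.INTER_CUBIC))
c=b[170:290,240:400]; cv2.imwrite("pics/side0c.png",cv2.resize(c,(800,600),interpolation=cv2.INTER_CUBIC))
```

```text
(no output)
```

View pics/top0.png

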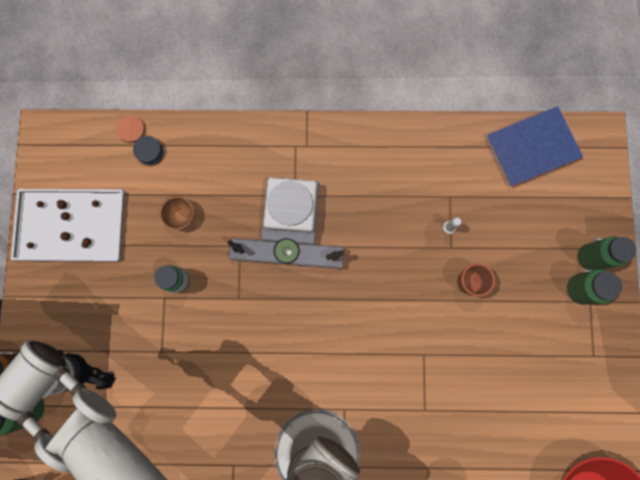

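View pics/top0c.png

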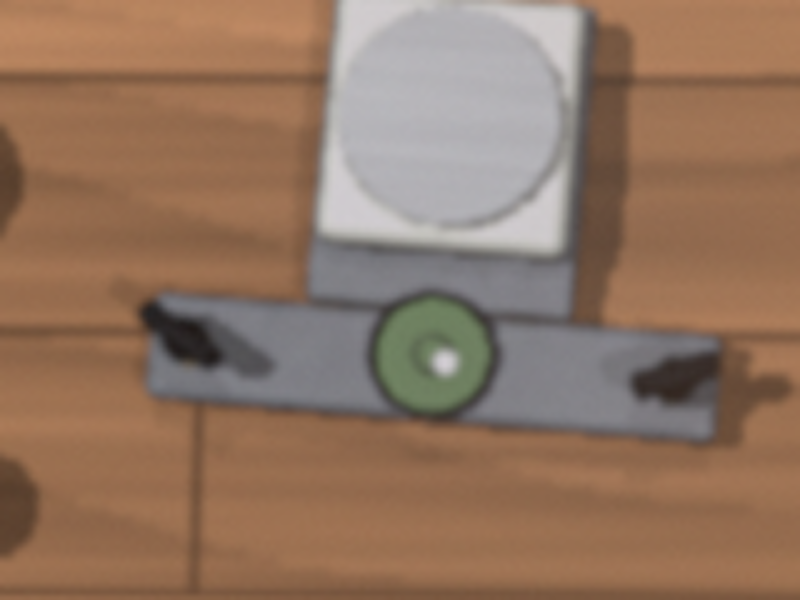

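View pics/side0c.png

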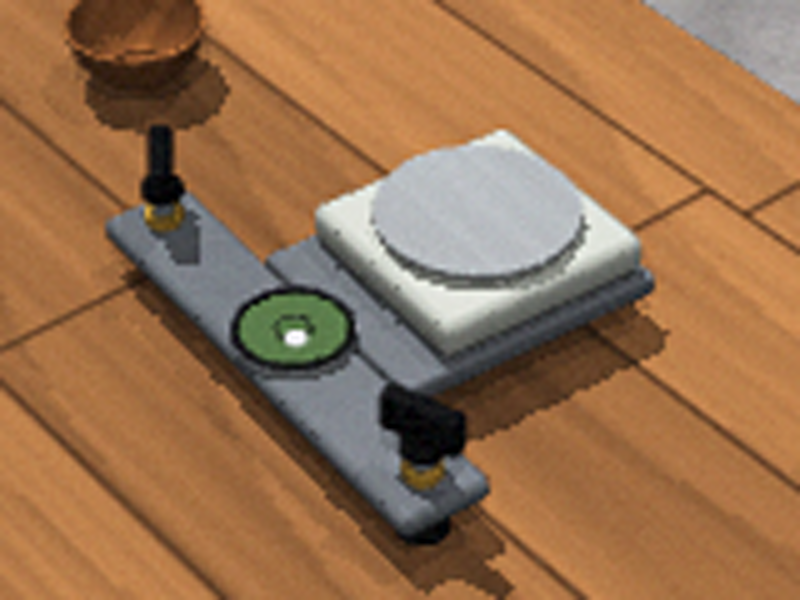

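The top view shows the vial at about (286.6, 250.8) and the bubble at about (288.8, 252.2), which is to the right and front of centre. The left bar is near (236, 247) and the right bar near (337, 254). Next I'll fit the bar poses and the bubble offset precisely.

```bash
cat >> h.py <<'E'
from scipy.optimize import minimize
from scipy.spatial.transform import Rotation
def mask_dark(p): 
    return (p["img"].max(2)<62).astype(np.uint8)
def fitbar(ps,x0,win=22,rng=range(0,180,15)):
    ms=[]
    for p in ps:
        c=proj(p,[*x0,.079])[0]; m=np.zeros((480,640),np.uint8); r=[int(c[1])-win,int(c[1])+win,int(c[0])-win,int(c[0])+win]
        m[r[0]:r[1],r[2]:r[3]]=mask_dark(p)[r[0]:r[1],r[2]:r[3]]; ms.append((p,m,r))
    def cost(v):
        x,y,a=v; u=np.array([np.cos(a),np.sin(a)]); n=np.array([-u[1],u[0]]); t=0
        for p,m,r in ms:
            P=[[*(np.array([x,y])+i*.025*u+j*.007*n),z] for i in(-1,1) for j in(-1,1) for z in(.066,.092)]
            K=8; q=(proj(p,P)-[r[2],r[0]]+.5)*K
            b=np.zeros((2*win*K,2*win*K),np.float32); cv2.fillConvexPoly(b,cv2.convexHull(q.astype(np.float32)).astype(np.int32),1)
            b=cv2.resize(b,(2*win,2*win),interpolation=cv2.INTER_AREA); t+=np.abs(b-m[r[0]:r[1],r[2]:r[3]]).sum()
        return t
    best=None
    for a in rng:
        s=minimize(cost,[*x0,np.radians(a)],method="Nelder-Mead",options=dict(initial_simplex=[[*x0,np.radians(a)],[x0[0]+.006,x0[1],np.radians(a)],[x0[0],x0[1]+.006,np.radians(a)],[*x0,np.radians(a+12)]]))
        if best is None or s.fun<best.fun: best=s
    return best.x[:2].round(4),np.degrees(best.x[2]).round(1),best.fun,[int(m[1].sum()) for m in ms]
def bubble(p,yaw,guess=(.5415,.096)):
    """offset of white blob vs green disc, in vial axes, mm"""
    im=p["img"].astype(np.float32); c=proj(p,[*guess,.046])[0].astype(int); w=16
    x0,y0=c[0]-w,c[1]-w; s=im[y0:y0+2*w,x0:x0+2*w]
    big=cv2.resize(s,None,fx=8,fy=8,interpolation=cv2.INTER_CUBIC)
    g=(big[...,1]-big[...,0]>12)&(big[...,1]-big[...,2]>12)
    n,l,st,ce=cv2.connectedComponentsWithStats(g.astype(np.uint8)); k=1+np.argmax(st[1:,4])
    ct=cv2.findContours((l==k).astype(np.uint8),cv2.RETR_EXTERNAL,cv2.CHAIN_APPROX_NONE)[0]; h=cv2.convexHull(max(ct,key=len))
    f=np.zeros(g.shape,np.uint8); cv2.fillConvexPoly(f,h,1); M=cv2.moments(f,True); gc=np.array([M['m10'],M['m01']])/M['m00']
    inn=cv2.erode(f,np.ones((9,9)))
    wt=np.clip(big.min(2)-125,0,80)*inn; 
    if wt.sum()==0: return None
    yy,xx=np.mgrid[:f.shape[0],:f.shape[1]]; bc=np.array([(xx*wt).sum(),(yy*wt).sum()])/wt.sum()
    P=lambda q: atz(p,(q+.5)/8-.5+[x0,y0],.046)[:2]
    d=(P(bc)-P(gc))*1000; a=np.radians(yaw); v=np.array([d@[np.cos(a),np.sin(a)],d@[-np.sin(a),np.cos(a)]])
    return P(gc).round(4),v.round(2),"rmm %.1f"%(np.sqrt(M['m00']/np.pi)/8), "wt %.0f"%wt.sum()
E
python3 - <<'E'
from h import *
t=bot.snapshot("top"); s=bot.snapshot("side")
print("L",fitbar([t,s],(.5482,.2252))); print("R",fitbar([t,s],(.53,-.046)))
print("L",fitbar([t],(.5482,.2252)),fitbar([s],(.5482,.2252))); print("R",fitbar([t],(.53,-.046)),fitbar([s],(.53,-.046)))
for p in(t,s): print(bubble(p,-4.5))
E
```

```text
L (array([0.5504, 0.2241]), np.float64(57.7), np.float64(210.59375), [100, 228])
R (array([ 0.5301, -0.045 ]), np.float64(101.9), np.float64(303.640625), [80, 402])
L (array([0.5497, 0.2247]), np.float64(57.7), np.float64(39.3125), [100]) (array([0.5516, 0.2236]), np.float64(57.7), np.float64(167.234375), [228])
R (array([ 0.5281, -0.0421]), np.float64(-71.7), np.float64(45.125), [80]) (array([ 0.5318, -0.0443]), np.float64(95.3), np.float64(247.328125), [402])
(array([0.5459, 0.092 ]), array([-3.86, -8.43]), 'rmm 11.0', 'wt 72096')
(array([0.5463, 0.0889]), array([-3.26, -7.55]), 'rmm 9.0', 'wt 57354')
```

Run:
```python
from h import *
s=bot.snapshot("side");t=bot.snapshot("top")
out=[]
for p in (s,t):
  for a in (95,108):
    c=proj(p,[.530,-.044,.07])[0].astype(int); im=cv2.resize(p["img"][c[1]-18:c[1]+18,c[0]-24:c[0]+24],(384,288),interpolation=cv2.INTER_CUBIC)[:,:,::-1].copy()
    u=np.array([np.cos(np.radians(a)),np.sin(np.radians(a))]);n=np.array([-u[1],u[0]])
    for z,col in((.092,(0,255,255)),(.066,(0,0,255))):
      q=(proj(p,[[*(np.array([.530,-.044])+i*.025*u+j*.007*n),z] for i,j in((-1,-1),(-1,1),(1,1),(1,-1))])-[c[0]-24,c[1]-18]+.5)*8
      cv2.polylines(im,[q.astype(np.int32)],True,col,1)
    out.append(im)
cv2.imwrite("pics/ov.png",np.vstack([np.hstack(out[:2]),np.hstack(out[2:])]))
print(bot.pinpoint("right_knob",s),bot.pinpoint("left_knob",t))
```

```text
[{'at': [321.3, 256.0], 'p': 0.48}] [{'at': [237.5, 248.3], 'p': 0.62}]
```

View pics/ov.png

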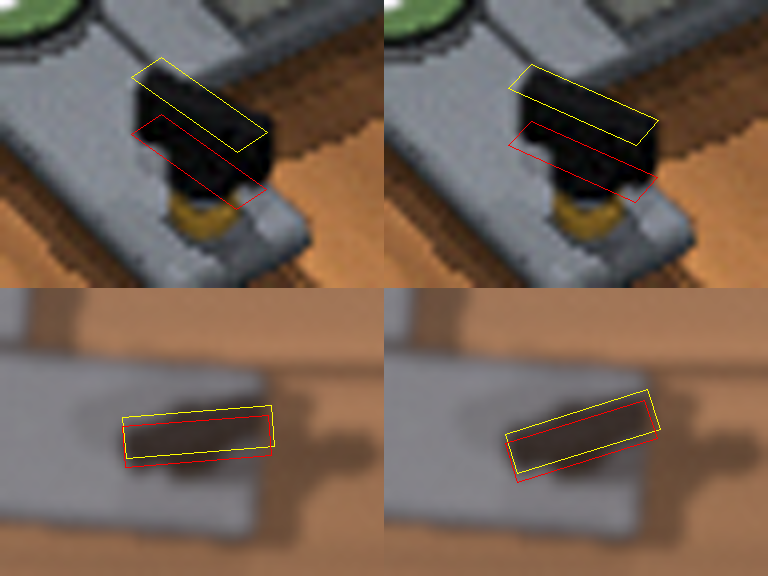

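The 108°/-72° yaw fits the right bar in both views, so I'm using centre (0.530, -0.0445). I'll approach with joint 6 near +157° so one grasp can cover the whole anticlockwise turn.

Run:
```python
from h import *
s=bot.sense(); p=np.array(s["eef_pos"]); y=s["tool_rot"][2]
T=np.array([.530,-.0445,.14]); N=57; print(y)
cmd=p.copy(); Y=y
for i in range(N):
    want=p+(T-p)*(i+1)/N
    R=Rotation.from_euler('xyz',[-90,0,Y],degrees=True)
    d=np.round(R.inv().apply(want-cmd)/.025,2); cmd=cmd+R.apply(d*.025); Y-=4
    print('{"dp":%s,"turn":[0,1,0],"jaw":-1},'%json.dumps(d.tolist()),end="\n" if i%10==9 else "")
print(cmd,Y)
```

```text
-24.85592281654216
{"dp":[0.35, 0.06, -0.28],"turn":[0,1,0],"jaw":-1},{"dp":[0.37, 0.07, -0.25],"turn":[0,1,0],"jaw":-1},{"dp":[0.38, 0.06, -0.22],"turn":[0,1,0],"jaw":-1},{"dp":[0.4, 0.07, -0.2],"turn":[0,1,0],"jaw":-1},{"dp":[0.42, 0.06, -0.16],"turn":[0,1,0],"jaw":-1},{"dp":[0.42, 0.06, -0.14],"turn":[0,1,0],"jaw":-1},{"dp":[0.43, 0.07, -0.11],"turn":[0,1,0],"jaw":-1},{"dp":[0.44, 0.06, -0.08],"turn":[0,1,0],"jaw":-1},{"dp":[0.45, 0.07, -0.05],"turn":[0,1,0],"jaw":-1},{"dp":[0.44, 0.06, -0.02],"turn":[0,1,0],"jaw":-1},
{"dp":[0.45, 0.06, 0.02],"turn":[0,1,0],"jaw":-1},{"dp":[0.44, 0.07, 0.04],"turn":[0,1,0],"jaw":-1},{"dp":[0.44, 0.06, 0.08],"turn":[0,1,0],"jaw":-1},{"dp":[0.43, 0.07, 0.11],"turn":[0,1,0],"jaw":-1},{"dp":[0.43, 0.06, 0.13],"turn":[0,1,0],"jaw":-1},{"dp":[0.41, 0.07, 0.17],"turn":[0,1,0],"jaw":-1},{"dp":[0.4, 0.06, 0.19],"turn":[0,1,0],"jaw":-1},{"dp":[0.39, 0.06, 0.23],"turn":[0,1,0],"jaw":-1},{"dp":[0.37, 0.07, 0.24],"turn":[0,1,0],"jaw":-1},{"dp":[0.35, 0.06, 0.28],"turn":[0,1,0],"jaw":-1},
{"dp":[0.33, 0.07, 0.3],"turn":[0,1,0],"jaw":-1},{"dp":[0.31, 0.06, 0.32
[... 1157 characters left out ...]
.3],"turn":[0,1,0],"jaw":-1},{"dp":[-0.35, 0.07, 0.27],"turn":[0,1,0],"jaw":-1},{"dp":[-0.37, 0.06, 0.25],"turn":[0,1,0],"jaw":-1},{"dp":[-0.39, 0.07, 0.23],"turn":[0,1,0],"jaw":-1},{"dp":[-0.4, 0.06, 0.19],"turn":[0,1,0],"jaw":-1},{"dp":[-0.41, 0.06, 0.17],"turn":[0,1,0],"jaw":-1},
{"dp":[-0.42, 0.07, 0.14],"turn":[0,1,0],"jaw":-1},{"dp":[-0.44, 0.06, 0.11],"turn":[0,1,0],"jaw":-1},{"dp":[-0.43, 0.07, 0.08],"turn":[0,1,0],"jaw":-1},{"dp":[-0.45, 0.06, 0.05],"turn":[0,1,0],"jaw":-1},{"dp":[-0.44, 0.06, 0.01],"turn":[0,1,0],"jaw":-1},{"dp":[-0.45, 0.07, -0.01],"turn":[0,1,0],"jaw":-1},{"dp":[-0.44, 0.06, -0.05],"turn":[0,1,0],"jaw":-1},[ 0.5300368  -0.04441823  0.14005897] -252.85592281654215
```

{"method": "move_arm", "body": {"moves": [{"dp": [0.35,0.06,-0.28],"turn": [0,1,0],"jaw": -1},{"dp": [0.37,0.06,-0.25],"turn": [0,1,0],"jaw": -1},{"dp": [0.38,0.06,-0.22],"turn": [0,1,0],"jaw": -1},{"dp": [0.4,0.06,-0.2],"turn": [0,1,0],"jaw": -1},{"dp": [0.42,0.06,-0.16],"turn": [0,1,0],"jaw": -1},{"dp": [0.42,0.06,-0.14],"turn": [0,1,0],"jaw": -1},{"dp": [0.43,0.06,-0.11],"turn": [0,1,0],"jaw": -1},{"dp": [0.44,0.06,-0.08],"turn": [0,1,0],"jaw": -1},{"dp": [0.45,0.06,-0.05],"turn": [0,1,0],"jaw": -1},{"dp": [0.44,0.06,-0.02],"turn": [0,1,0],"jaw": -1}]}}

```text
clock: 2.65
eef_pos: [0.2923, 0.422, 0.2163]
tool_rot: [-90.0, 0.0, -65.0]
contact_force: [0.4, 0.1, -0.0]
finger_gap: 0.0852
```

{"method": "move_arm", "body": {"moves": [{"dp": [0.45,0.06,0.02],"turn": [0,1,0],"jaw": -1},{"dp": [0.44,0.06,0.04],"turn": [0,1,0],"jaw": -1},{"dp": [0.44,0.06,0.08],"turn": [0,1,0],"jaw": -1},{"dp": [0.43,0.06,0.11],"turn": [0,1,0],"jaw": -1},{"dp": [0.43,0.06,0.13],"turn": [0,1,0],"jaw": -1},{"dp": [0.41,0.06,0.17],"turn": [0,1,0],"jaw": -1},{"dp": [0.4,0.06,0.19],"turn": [0,1,0],"jaw": -1},{"dp": [0.39,0.06,0.23],"turn": [0,1,0],"jaw": -1},{"dp": [0.37,0.06,0.24],"turn": [0,1,0],"jaw": -1},{"dp": [0.35,0.06,0.28],"turn": [0,1,0],"jaw": -1}]}}

```text
clock: 3.9
eef_pos: [0.3431, 0.3228, 0.2013]
tool_rot: [-90.0, 0.0, -105.0]
contact_force: [-0.0, -0.4, -0.4]
finger_gap: 0.0854
```

{"method": "move_arm", "body": {"moves": [{"dp": [0.33,0.06,0.3],"turn": [0,1,0],"jaw": -1},{"dp": [0.31,0.06,0.32],"turn": [0,1,0],"jaw": -1},{"dp": [0.29,0.06,0.34],"turn": [0,1,0],"jaw": -1},{"dp": [0.27,0.06,0.36],"turn": [0,1,0],"jaw": -1},{"dp": [0.23,0.06,0.37],"turn": [0,1,0],"jaw": -1},{"dp": [0.21,0.06,0.4],"turn": [0,1,0],"jaw": -1},{"dp": [0.19,0.06,0.4],"turn": [0,1,0],"jaw": -1},{"dp": [0.15,0.06,0.42],"turn": [0,1,0],"jaw": -1},{"dp": [0.12,0.06,0.43],"turn": [0,1,0],"jaw": -1},{"dp": [0.1,0.06,0.44],"turn": [0,1,0],"jaw": -1}]}}

```text
clock: 5.15
eef_pos: [0.3936, 0.2233, 0.1864]
tool_rot: [-90.0, 0.0, -145.0]
contact_force: [-0.0, 0.2, -0.2]
finger_gap: 0.0857
```

{"method": "move_arm", "body": {"moves": [{"dp": [0.06,0.06,0.44],"turn": [0,1,0],"jaw": -1},{"dp": [0.03,0.06,0.44],"turn": [0,1,0],"jaw": -1},{"dp": [0,0.06,0.45],"turn": [0,1,0],"jaw": -1},{"dp": [-0.03,0.06,0.44],"turn": [0,1,0],"jaw": -1},{"dp": [-0.06,0.06,0.45],"turn": [0,1,0],"jaw": -1},{"dp": [-0.09,0.06,0.43],"turn": [0,1,0],"jaw": -1},{"dp": [-0.12,0.06,0.43],"turn": [0,1,0],"jaw": -1},{"dp": [-0.15,0.06,0.42],"turn": [0,1,0],"jaw": -1},{"dp": [-0.18,0.06,0.41],"turn": [0,1,0],"jaw": -1},{"dp": [-0.21,0.06,0.39],"turn": [0,1,0],"jaw": -1}]}}

```text
clock: 6.4
eef_pos: [0.4442, 0.1241, 0.1714]
tool_rot: [-90.0, 0.0, 175.0]
contact_force: [0.9, 0.6, 0.7]
finger_gap: 0.0856
```

{"method": "move_arm", "body": {"moves": [{"dp": [-0.24,0.06,0.38],"turn": [0,1,0],"jaw": -1},{"dp": [-0.26,0.06,0.36],"turn": [0,1,0],"jaw": -1},{"dp": [-0.28,0.06,0.35],"turn": [0,1,0],"jaw": -1},{"dp": [-0.31,0.06,0.32],"turn": [0,1,0],"jaw": -1},{"dp": [-0.33,0.06,0.3],"turn": [0,1,0],"jaw": -1},{"dp": [-0.35,0.06,0.27],"turn": [0,1,0],"jaw": -1},{"dp": [-0.37,0.06,0.25],"turn": [0,1,0],"jaw": -1},{"dp": [-0.39,0.06,0.23],"turn": [0,1,0],"jaw": -1},{"dp": [-0.4,0.06,0.19],"turn": [0,1,0],"jaw": -1},{"dp": [-0.41,0.06,0.17],"turn": [0,1,0],"jaw": -1}]}}

```text
clock: 7.65
eef_pos: [0.4948, 0.0247, 0.1563]
tool_rot: [-90.0, 0.0, 135.0]
contact_force: [0.1, -0.9, 0.9]
finger_gap: 0.0852
```

{"method": "move_arm", "body": {"moves": [{"dp": [-0.42,0.06,0.14],"turn": [0,1,0],"jaw": -1},{"dp": [-0.44,0.06,0.11],"turn": [0,1,0],"jaw": -1},{"dp": [-0.43,0.06,0.08],"turn": [0,1,0],"jaw": -1},{"dp": [-0.45,0.06,0.05],"turn": [0,1,0],"jaw": -1},{"dp": [-0.44,0.06,0.01],"turn": [0,1,0],"jaw": -1},{"dp": [-0.45,0.06,-0.01],"turn": [0,1,0],"jaw": -1},{"dp": [-0.44,0.06,-0.05],"turn": [0,1,0],"jaw": -1},{"dp": [0,0,0],"turn": [0,0,0],"jaw": -1}]}}

```text
clock: 8.65
eef_pos: [0.5302, -0.0448, 0.1458]
tool_rot: [-90.0, -0.0, 107.1]
contact_force: [0.2, 0.8, 0.5]
finger_gap: 0.0852
```

Run:
```python
from h import *
s=bot.sense(); p=np.array(s["eef_pos"]); print(p,s["tool_rot"],s["joint_pos"])
R=Rotation.from_euler('xyz',s["tool_rot"],degrees=True)
print(R.inv().apply(np.array([.530,-.0445,.062])-p)/.025, R.as_matrix()[:,2])
```

```text
[ 0.53022664 -0.04482397  0.14576616] [-9.00002731e+01 -1.11093243e-03  1.07139643e+02] [-1.78548231e+01  7.49297990e+00  1.03346129e+02  1.14137284e-03
  6.91613042e+01  1.45005127e+02]
[0.01499014 3.35064668 0.00486005] [-9.55589337e-01 -2.94701576e-01 -4.76662918e-06]
```

{"method": "move_arm", "body": {"moves": [{"dp": [0,0.84,0],"turn": [0,0,0],"jaw": -1},{"dp": [0,0.84,0],"turn": [0,0,0],"jaw": -1},{"dp": [0,0.84,0],"turn": [0,0,0],"jaw": -1},{"dp": [0,0.84,0],"turn": [0,0,0],"jaw": -1},{"dp": [0,0,0],"turn": [0,0,0],"jaw": 1},{"dp": [0,0,0],"turn": [0,0,0],"jaw": 1},{"dp": [0,0,0],"turn": [0,0,0],"jaw": 1},{"dp": [0,0,0],"turn": [0,0,0],"jaw": 1},{"dp": [0,0,0],"turn": [0,0,0],"jaw": 1}]}}

```text
clock: 9.78
eef_pos: [0.5307, -0.0446, 0.0633]
tool_rot: [-90.1, 0.1, 107.2]
contact_force: [-2.0, -0.1, 5.8]
finger_gap: 0.0209
```

Run:
```python
from h import *
s=bot.sense(); print(s["clock"],s["eef_pos"],s["contact_force"],s["ft_torque"],s["finger_gap"],s["joint_pos"])
t=bot.snapshot("top");q=bot.snapshot("side"); print(bubble(t,-4.4,(.545,.0895)),bubble(q,-4.4,(.545,.0895)))
save(t,"t1");save(q,"s1")
o=[cv2.resize(cv2.imread("pics/"+a)[170:290,240:400],(400,300),interpolation=cv2.INTER_CUBIC) for a in("t1.png","s1.png")]
cv2.imwrite("pics/c1.png",np.hstack(o))
```

```text
9.775 [ 0.53073288 -0.04464813  0.06327275] [-1.99839604 -0.08851176  5.83660804] [ 0.06016869  0.4223223  -0.03735278] 0.020860675302183034 [-1.78125640e+01  1.41939243e+01  1.06130678e+02 -1.18437695e-02
  5.95944568e+01  1.45034880e+02]
(array([0.5462, 0.0918]), array([-4.16, -8.24]), 'rmm 10.9', 'wt 71239') (array([0.5463, 0.0889]), array([-3.39, -7.47]), 'rmm 9.0', 'wt 54889')
```

View pics/c1.png

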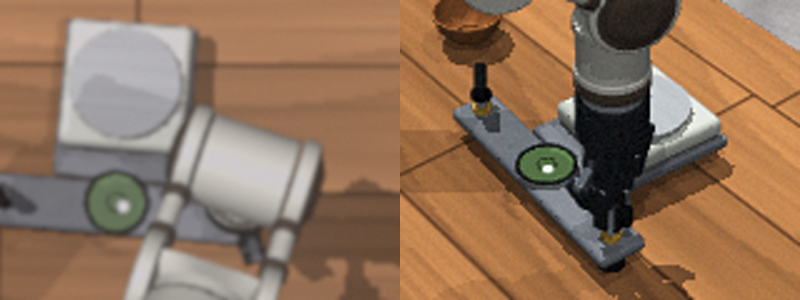

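The fingers straddle the right bar and the vial is visible in both views. I'll finish closing, then turn.

{"method": "move_arm", "body": {"moves": [{"dp": [0,0,0],"turn": [0,0,0],"jaw": 1},{"dp": [0,0,0],"turn": [0,0,0],"jaw": 1},{"dp": [0,0,0],"turn": [0,0,0],"jaw": 1}]}}

```text
clock: 10.25
eef_pos: [0.5307, -0.0447, 0.0633]
tool_rot: [-90.1, 0.1, 107.2]
contact_force: [-1.4, -0.3, 4.7]
finger_gap: 0.021
```

{"method": "move_arm", "body": {"moves": [{"dp": [0,0,0],"turn": [0,-1,0],"jaw": 1},{"dp": [0,0,0],"turn": [0,-1,0],"jaw": 1},{"dp": [0,0,0],"turn": [0,-1,0],"jaw": 1},{"dp": [0,0,0],"turn": [0,-1,0],"jaw": 1},{"dp": [0,0,0],"turn": [0,-1,0],"jaw": 1},{"dp": [0,0,0],"turn": [0,-1,0],"jaw": 1},{"dp": [0,0,0],"turn": [0,-1,0],"jaw": 1},{"dp": [0,0,0],"turn": [0,-1,0],"jaw": 1},{"dp": [0,0,0],"turn": [0,-1,0],"jaw": 1},{"dp": [0,0,0],"turn": [0,-1,0],"jaw": 1}]}}

```text
clock: 11.5
eef_pos: [0.5309, -0.0446, 0.0633]
tool_rot: [-90.0, 0.1, 147.3]
contact_force: [-1.5, 0.5, 4.7]
finger_gap: 0.0209
```

Run:
```python
from h import *
s=bot.sense(); print(s["clock"],s["eef_pos"],s["tool_rot"],s["contact_force"],s["ft_torque"],s["finger_gap"],s["joint_pos"][5])
t=bot.snapshot("top");q=bot.snapshot("side"); print(bubble(t,-4.4,(.545,.0895)),bubble(q,-4.4,(.545,.0895)))
```

```text
11.5 [ 0.53085302 -0.04457966  0.06328829] [-9.00317900e+01  9.16526995e-02  1.47274133e+02] [-1.47116992  0.47129142  4.7223904 ] [ 0.10023155  0.28974425 -0.08323845] 0.020875639116883365 104.91014445354048
(array([0.5459, 0.0917]), array([-2.63, -6.32]), 'rmm 10.9', 'wt 72191') (array([0.546 , 0.0886]), array([-2.95, -6.76]), 'rmm 9.0', 'wt 52074')
```

{"method": "move_arm", "body": {"moves": [{"dp": [0,0,0],"turn": [0,-1,0],"jaw": 1},{"dp": [0,0,0],"turn": [0,-1,0],"jaw": 1},{"dp": [0,0,0],"turn": [0,-1,0],"jaw": 1},{"dp": [0,0,0],"turn": [0,-1,0],"jaw": 1},{"dp": [0,0,0],"turn": [0,-1,0],"jaw": 1},{"dp": [0,0,0],"turn": [0,-1,0],"jaw": 1},{"dp": [0,0,0],"turn": [0,-1,0],"jaw": 1},{"dp": [0,0,0],"turn": [0,-1,0],"jaw": 1},{"dp": [0,0,0],"turn": [0,-1,0],"jaw": 1},{"dp": [0,0,0],"turn": [0,-1,0],"jaw": 1}]}}

```text
clock: 12.85
eef_pos: [0.5309, -0.0444, 0.0633]
tool_rot: [-90.0, 0.1, -172.7]
contact_force: [-1.3, 1.8, 5.2]
finger_gap: 0.0205
```

{"method": "move_arm", "body": {"moves": [{"dp": [0,0,0],"turn": [0,0,0],"jaw": 1},{"dp": [0,0,0],"turn": [0,0,0],"jaw": 1},{"dp": [0,0,0],"turn": [0,0,0],"jaw": 1},{"dp": [0,0,0],"turn": [0,0,0],"jaw": 1},{"dp": [0,0,0],"turn": [0,0,0],"jaw": 1},{"dp": [0,0,0],"turn": [0,0,0],"jaw": 1},{"dp": [0,0,0],"turn": [0,0,0],"jaw": 1},{"dp": [0,0,0],"turn": [0,0,0],"jaw": 1}]}}

```text
clock: 13.85
eef_pos: [0.5309, -0.0444, 0.0633]
tool_rot: [-90.0, 0.1, -172.8]
contact_force: [-1.4, 1.8, 5.0]
finger_gap: 0.0207
```

```bash
cat > look.py <<'E'
from h import *
import sys
n=sys.argv[1]
s=bot.sense(); print(s["clock"],np.round(s["eef_pos"],4),np.round(s["tool_rot"],1),np.round(s["contact_force"],1),np.round(s["ft_torque"],2),s["finger_gap"],s["joint_pos"][5])
t=bot.snapshot("top");q=bot.snapshot("side"); print(bubble(t,-4.4,(.545,.0895)),bubble(q,-4.4,(.545,.0895)))
for p in(t,q):
    v=bot.pinpoint("vial",p)[:1];b=bot.pinpoint("bubble_mid",p)[:1]
    print([np.round(x[0]["at"],1) if x else None for x in(v,b)])
o=[]
for p in(t,q):
    c=proj(p,[.545,.0895,.046])[0].astype(int); o.append(cv2.resize(p["img"][c[1]-20:c[1]+20,c[0]-20:c[0]+20,::-1],(400,400),interpolation=cv2.INTER_CUBIC))
cv2.imwrite("pics/%s.png"%n,np.hstack(o))
E
python3 look.py l2
```

```text
13.85 [ 0.5309 -0.0444  0.0633] [-9.000e+01  1.000e-01 -1.728e+02] [-1.4  1.8  5. ] [ 0.25  0.27 -0.02] 0.02070599485876536 65.03371507633736
(array([0.5459, 0.0915]), array([-0.97, -3.51]), 'rmm 10.9', 'wt 67892') (array([0.545 , 0.0884]), array([ 0.23, -2.98]), 'rmm 8.9', 'wt 54227')
[array([288. , 251.1]), array([238.4, 248.4])]
[array([297.8, 232.6]), array([269.6, 183.2])]
```

View pics/l2.png

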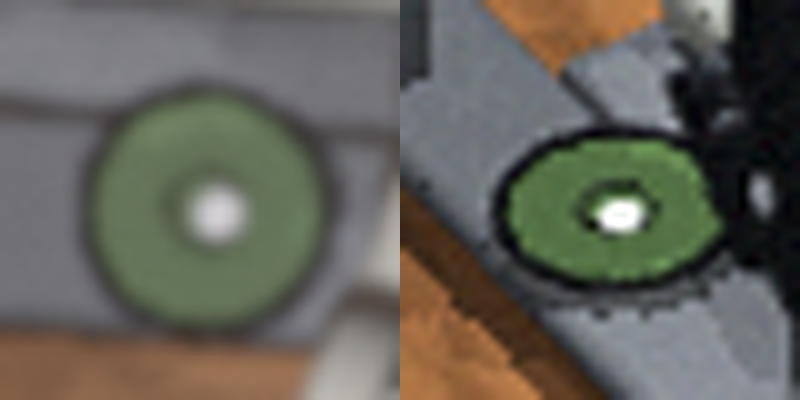

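{"method": "move_arm", "body": {"moves": [{"dp": [0,0,0],"turn": [0,-1,0],"jaw": 1},{"dp": [0,0,0],"turn": [0,-1,0],"jaw": 1},{"dp": [0,0,0],"turn": [0,-1,0],"jaw": 1},{"dp": [0,0,0],"turn": [0,-1,0],"jaw": 1},{"dp": [0,0,0],"turn": [0,-1,0],"jaw": 1},{"dp": [0,0,0],"turn": [0,-1,0],"jaw": 1},{"dp": [0,0,0],"turn": [0,-1,0],"jaw": 1},{"dp": [0,0,0],"turn": [0,-1,0],"jaw": 1},{"dp": [0,0,0],"turn": [0,-1,0],"jaw": 1}]}}

```text
clock: 15.28
eef_pos: [0.5309, -0.0443, 0.0633]
tool_rot: [-89.9, 0.1, -136.7]
contact_force: [-0.9, 2.5, 4.9]
finger_gap: 0.0208
```

{"method": "move_arm", "body": {"moves": [{"dp": [0,0,0],"turn": [0,0,0],"jaw": 1},{"dp": [0,0,0],"turn": [0,0,0],"jaw": 1},{"dp": [0,0,0],"turn": [0,0,0],"jaw": 1},{"dp": [0,0,0],"turn": [0,0,0],"jaw": 1},{"dp": [0,0,0],"turn": [0,0,0],"jaw": 1},{"dp": [0,0,0],"turn": [0,0,0],"jaw": 1},{"dp": [0,0,0],"turn": [0,0,0],"jaw": 1},{"dp": [0,0,0],"turn": [0,0,0],"jaw": 1}]}}

```text
clock: 16.27
eef_pos: [0.5308, -0.0442, 0.0633]
tool_rot: [-89.9, 0.1, -136.8]
contact_force: [-1.6, 2.4, 5.2]
finger_gap: 0.021
```

```bash
python3 look.py l3
```

```text
16.275 [ 0.5308 -0.0442  0.0633] [-8.990e+01  1.000e-01 -1.368e+02] [-1.6  2.4  5.2] [ 0.31  0.3  -0.04] 0.021036646891315108 29.033361026807732
(array([0.5457, 0.0915]), array([ 0.3 , -2.08]), 'rmm 10.9', 'wt 69403') (array([0.5383, 0.0912]), array([ 6.93, -4.35]), 'rmm 7.6', 'wt 45337')
[array([285.8, 250.5]), array([181.1, 281.5])]
[array([297.3, 233.8]), array([266.5, 184.7])]
```

View pics/l3.png

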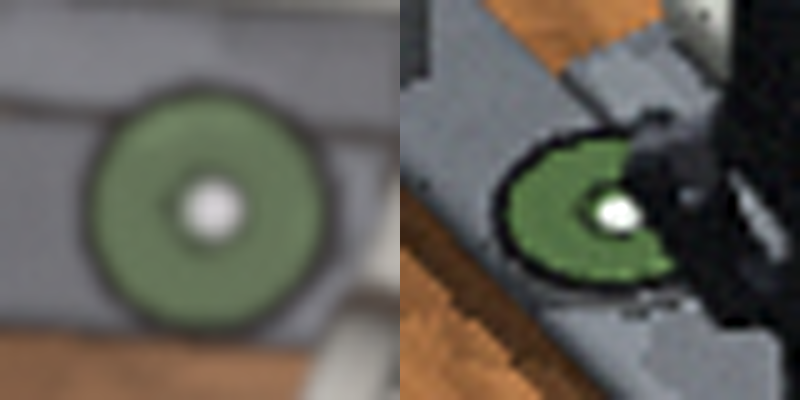

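{"method": "move_arm", "body": {"moves": [{"dp": [0,0,0],"turn": [0,0,0],"jaw": -1},{"dp": [0,0,0],"turn": [0,0,0],"jaw": -1},{"dp": [0,0,0],"turn": [0,0,0],"jaw": -1},{"dp": [0,0,0],"turn": [0,0,0],"jaw": -1},{"dp": [0,-0.8,0],"turn": [0,0,0],"jaw": -1},{"dp": [0,-0.8,0],"turn": [0,0,0],"jaw": -1},{"dp": [0,-0.8,0],"turn": [0,0,0],"jaw": -1},{"dp": [0,-0.8,0],"turn": [0,0,0],"jaw": -1},{"dp": [0,-0.8,0],"turn": [0,0,0],"jaw": -1}]}}

```text
clock: 17.7
eef_pos: [0.53, -0.0444, 0.1624]
tool_rot: [-90.0, -0.0, -136.9]
contact_force: [0.6, 0.9, 0.2]
finger_gap: 0.0857
```

```bash
python3 look.py l4
python3 - <<'E'
from h import *
s=bot.sense(); p=np.array(s["eef_pos"]); R=Rotation.from_euler('xyz',s["tool_rot"],degrees=True)
L=np.array([.5502,.2243,p[2]]); print(R.inv().apply(L-p)/.025, p)
E
```

```text
17.7 [ 0.53   -0.0444  0.1624] [ -90.    -0.  -136.9] [0.6 0.9 0.2] [ 0.02 -0.03 -0.  ] 0.08574522437293514 29.038749030028605
(array([0.5451, 0.0915]), array([ 0.89, -1.94]), 'rmm 10.9', 'wt 70220') (array([0.5454, 0.088 ]), array([ 0.25, -1.75]), 'rmm 9.1', 'wt 56696')
[array([286.3, 252. ]), None]
[array([294.6, 235.8]), None]
[-7.95372075e+00  4.75768592e-03 -7.26514972e+00] [ 0.52931228 -0.04419816  0.16052048]
```

View pics/l4.png

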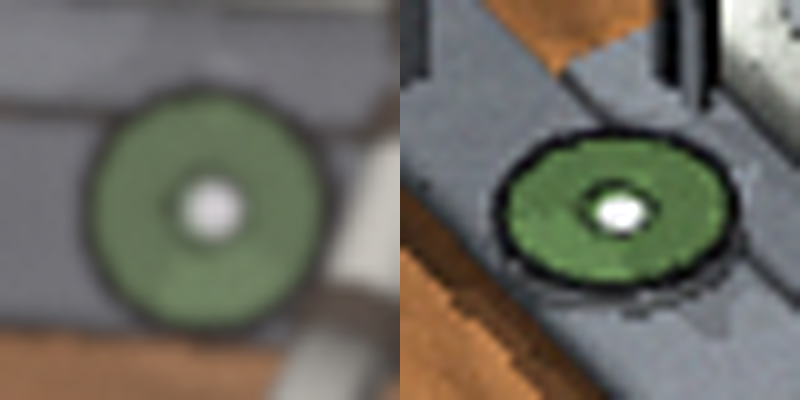

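Bubble offset is now about (0.6, -1.85) mm, so the left corner needs about 0.4 rad clockwise. Moving to the left knob.

{"method": "move_arm", "body": {"moves": [{"dp": [-0.99,0,-0.91],"turn": [0,-0.5,0],"jaw": -1},{"dp": [-0.96,0,-0.94],"turn": [0,-0.5,0],"jaw": -1},{"dp": [-0.92,0,-0.97],"turn": [0,-0.5,0],"jaw": -1},{"dp": [-0.89,0,-1],"turn": [0,-0.5,0],"jaw": -1},{"dp": [-0.85,0,-1],"turn": [0,-0.5,0],"jaw": -1},{"dp": [-0.82,0,-1],"turn": [0,-0.5,0],"jaw": -1},{"dp": [-0.8,0,-1],"turn": [0,-0.6,0],"jaw": -1},{"dp": [-0.8,0,-1],"turn": [0,0,0],"jaw": -1},{"dp": [0,0,0],"turn": [0,0,0],"jaw": -1}]}}

```text
clock: 19.12
eef_pos: [0.4916, 0.2153, 0.1605]
tool_rot: [-90.1, -0.1, -122.3]
contact_force: [0.2, 0.1, 0.1]
finger_gap: 0.0852
```

Run:
```python
from h import *
s=bot.sense(); p=np.array(s["eef_pos"]); R=Rotation.from_euler('xyz',s["tool_rot"],degrees=True)
q=bot.snapshot("side"); f=fitbar([q],(.5502,.2243)); print(f, bubble(q,-4.4,(.545,.0895)))
L=np.array([.5502,.2243,.063]); print(R.inv().apply(L-p)/.025, p,s["tool_rot"],s["joint_pos"])
```

```text
(array([0.5523, 0.2227]), np.float64(55.2), np.float64(170.890625), [242]) (array([0.5462, 0.088 ]), array([-0.35, -2.53]), 'rmm 9.0', 'wt 25074')
[-1.5638738   3.89401794  1.79586098] [0.49159132 0.21525283 0.16049124] [-9.01076428e+01 -8.31190697e-02 -1.22287874e+02] [1.07296408e+01 7.27053130e+00 1.01803060e+02 1.33889798e-02
 7.10618175e+01 4.30132327e+01]
```

{"method": "move_arm", "body": {"moves": [{"dp": [-0.78,0,0.9],"turn": [0,0,0],"jaw": -1},{"dp": [-0.78,0,0.9],"turn": [0,0,0],"jaw": -1},{"dp": [0,0,0],"turn": [0,0,0],"jaw": -1},{"dp": [0,0,0],"turn": [0,0,0],"jaw": -1}]}}

```text
clock: 19.68
eef_pos: [0.5514, 0.2217, 0.1611]
tool_rot: [-90.1, -0.1, -122.5]
contact_force: [-1.4, 0.1, -1.6]
finger_gap: 0.0851
```

{"method": "move_arm", "body": {"moves": [{"dp": [0,0.97,0],"turn": [0,0,0],"jaw": -1},{"dp": [0,0.97,0],"turn": [0,0,0],"jaw": -1},{"dp": [0,0.97,0],"turn": [0,0,0],"jaw": -1},{"dp": [0,0.97,0],"turn": [0,0,0],"jaw": -1},{"dp": [0,0,0],"turn": [0,0,0],"jaw": 1},{"dp": [0,0,0],"turn": [0,0,0],"jaw": 1},{"dp": [0,0,0],"turn": [0,0,0],"jaw": 1},{"dp": [0,0,0],"turn": [0,0,0],"jaw": 1},{"dp": [0,0,0],"turn": [0,0,0],"jaw": 1},{"dp": [0,0,0],"turn": [0,0,0],"jaw": 1}]}}

```text
clock: 20.92
eef_pos: [0.5504, 0.2244, 0.0672]
tool_rot: [-90.2, -0.0, -122.4]
contact_force: [-12.6, 3.6, 16.1]
finger_gap: 0.0129
```

```bash
python3 look.py l5
```

```text
20.925 [0.5504 0.2244 0.0672] [ -90.2   -0.  -122.4] [-12.6   3.6  16.1] [0.67 2.12 0.07] 0.012936793293461825 42.79479381281123Traceback (most recent call last):
  File "look.py", line 5, in <module>
    t=bot.snapshot("top");q=bot.snapshot("side"); print(bubble(t,-4.4,(.545,.0895)),bubble(q,-4.4,(.545,.0895)))
                                                        ~~~~~~^^^^^^^^^^^^^^^^^^^^^
  File "h.py", line 39, in bubble
    n,l,st,ce=cv2.connectedComponentsWithStats(g.astype(np.uint8)); k=1+np.argmax(st[1:,4])
                                                                        ~~~~~~~~~^^^^^^^^^^
    return _wrapfunc(a, 'argmax', axis=axis, out=out, **kwds)
    return bound(*args, **kwds)
ValueError: attempt to get argmax of an empty sequence
```

Run:
```python
from h import *
s=bot.sense();print(s["contact_force"],s["eef_pos"],s["clock"])
q=bot.snapshot("side"); print(bubble(q,-4.4,(.545,.0895)))
cv2.imwrite("pics/s5.png",cv2.resize(q["img"][160:280,220:380,::-1],(800,600),interpolation=cv2.INTER_CUBIC))
```

```text
[-12.67890769   3.41083681  16.29781664] [0.55036339 0.22435753 0.0672464 ] 21.025
(array([0.5455, 0.0882]), array([ 0.38, -2.69]), 'rmm 8.8', 'wt 26002')
```

View pics/s5.png

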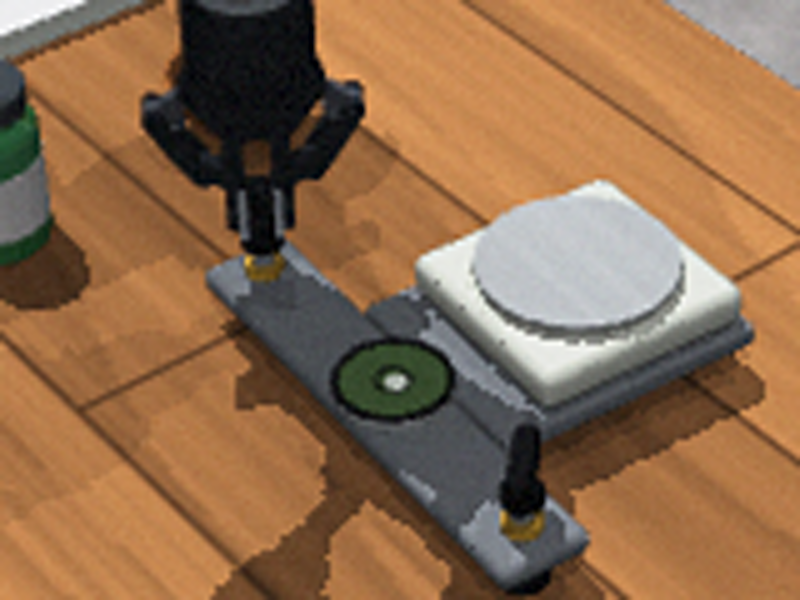

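The bar sits between the pads, with the fingertips apparently pressing on the collar under it. I'll ease up 4 mm and then turn clockwise.

{"method": "move_arm", "body": {"moves": [{"dp": [0,-0.16,0],"turn": [0,0,0],"jaw": 1},{"dp": [0,0,0],"turn": [0,0,0],"jaw": 1}]}}

```text
clock: 21.32
eef_pos: [0.5501, 0.2243, 0.0677]
tool_rot: [-90.2, 0.0, -122.5]
contact_force: [0.3, 6.6, -7.3]
finger_gap: 0.0126
```

{"method": "move_arm", "body": {"moves": [{"dp": [0,0,0],"turn": [0,1,0],"jaw": 1},{"dp": [0,0,0],"turn": [0,1,0],"jaw": 1},{"dp": [0,0,0],"turn": [0,1,0],"jaw": 1}]}}

```text
clock: 21.7
eef_pos: [0.55, 0.2244, 0.0677]
tool_rot: [-90.3, -0.0, -134.6]
contact_force: [-2.4, 6.3, -5.8]
finger_gap: 0.0129
```

Forces are small and the grip is holding. Continuing.

{"method": "move_arm", "body": {"moves": [{"dp": [0,0,0],"turn": [0,1,0],"jaw": 1},{"dp": [0,0,0],"turn": [0,1,0],"jaw": 1},{"dp": [0,0,0],"turn": [0,1,0],"jaw": 1},{"dp": [0,0,0],"turn": [0,0,0],"jaw": 1},{"dp": [0,0,0],"turn": [0,0,0],"jaw": 1},{"dp": [0,0,0],"turn": [0,0,0],"jaw": 1},{"dp": [0,0,0],"turn": [0,0,0],"jaw": 1},{"dp": [0,0,0],"turn": [0,0,0],"jaw": 1},{"dp": [0,0,0],"turn": [0,0,0],"jaw": 1},{"dp": [0,0,0],"turn": [0,0,0],"jaw": 1}]}}

```text
clock: 22.95
eef_pos: [0.55, 0.2245, 0.0677]
tool_rot: [-90.3, -0.1, -146.5]
contact_force: [-2.2, 6.9, -6.0]
finger_gap: 0.0127
```

Run:
```python
from h import *
s=bot.sense();print(s["contact_force"],s["eef_pos"],s["clock"])
q=bot.snapshot("side"); print(bubble(q,-4.4,(.545,.0895)))
c=proj(q,[.545,.0895,.046])[0].astype(int)
cv2.imwrite("pics/s6.png",cv2.resize(q["img"][c[1]-20:c[1]+20,c[0]-24:c[0]+24,::-1],(600,500),interpolation=cv2.INTER_CUBIC))
```

```text
[-2.23305719  6.93790913 -6.00978801] [0.55001271 0.22446799 0.06766785] 22.95
(array([0.5455, 0.0881]), array([-0.05, -1.38]), 'rmm 8.8', 'wt 23405')
```

View pics/s6.png

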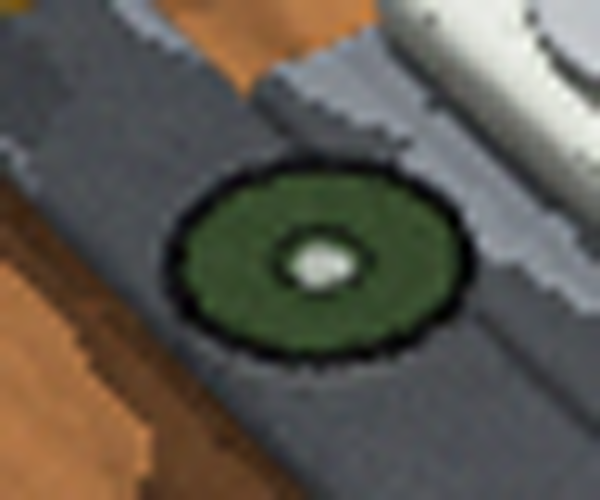

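The bubble at about (321, 262) now sits inside the ring centred near (326, 261). I'll let go, back off and check unobstructed.

{"method": "move_arm", "body": {"moves": [{"dp": [0,0,0],"turn": [0,0,0],"jaw": -1},{"dp": [0,0,0],"turn": [0,0,0],"jaw": -1},{"dp": [0,0,0],"turn": [0,0,0],"jaw": -1},{"dp": [0,0,0],"turn": [0,0,0],"jaw": -1},{"dp": [0,-0.9,0],"turn": [0,0,0],"jaw": -1},{"dp": [0,-0.9,0],"turn": [0,0,0],"jaw": -1},{"dp": [0,-0.9,0],"turn": [0,0,0],"jaw": -1},{"dp": [0,-0.9,0],"turn": [0,0,0],"jaw": -1},{"dp": [0,-0.9,0],"turn": [0,0,0],"jaw": -1},{"dp": [0,-0.9,0],"turn": [0,0,0],"jaw": -1}]}}

```text
clock: 24.25
eef_pos: [0.5519, 0.2225, 0.2046]
tool_rot: [-90.0, 0.0, -146.5]
contact_force: [-0.6, 1.1, -0.2]
finger_gap: 0.0855
```

Run:
```python
from h import *
s=bot.sense(); R=Rotation.from_euler('xyz',s["tool_rot"],degrees=True)
print(R.inv().apply([-.1,.1,0])/.025,s["eef_pos"])
```

```text
[ 1.12413306e+00 -5.74292147e-04 -5.54403504e+00] [0.55192417 0.22251913 0.20459622]
```

{"method": "move_arm", "body": {"moves": [{"dp": [0.2,0,-0.9],"turn": [0,0,0],"jaw": -1},{"dp": [0.2,0,-0.9],"turn": [0,0,0],"jaw": -1},{"dp": [0.2,0,-0.9],"turn": [0,0,0],"jaw": -1},{"dp": [0.2,0,-0.9],"turn": [0,0,0],"jaw": -1},{"dp": [0.2,0,-0.9],"turn": [0,0,0],"jaw": -1},{"dp": [0.2,0,-0.9],"turn": [0,0,0],"jaw": -1},{"dp": [0,0,0],"turn": [0,0,0],"jaw": -1},{"dp": [0,0,0],"turn": [0,0,0],"jaw": -1}]}}

```text
clock: 25.25
eef_pos: [0.4522, 0.3186, 0.2036]
tool_rot: [-90.0, -0.0, -146.4]
contact_force: [0.7, -0.5, 0.4]
finger_gap: 0.0851
```

```bash
python3 look.py l7
```

```text
25.25 [0.4522 0.3186 0.2036] [ -90.    -0.  -146.4] [ 0.7 -0.5  0.4] [ 0.01  0.   -0.06] 0.08510231581834839 79.0948015284873
(array([0.5455, 0.0917]), array([-0.28, -1.36]), 'rmm 11.0', 'wt 69215') (array([0.5457, 0.0881]), array([-0.32, -0.83]), 'rmm 9.1', 'wt 56557')
[array([287.4, 245.9]), array([291.3, 251.5])]
[array([294.4, 232.3]), None]
```

View pics/l7.png

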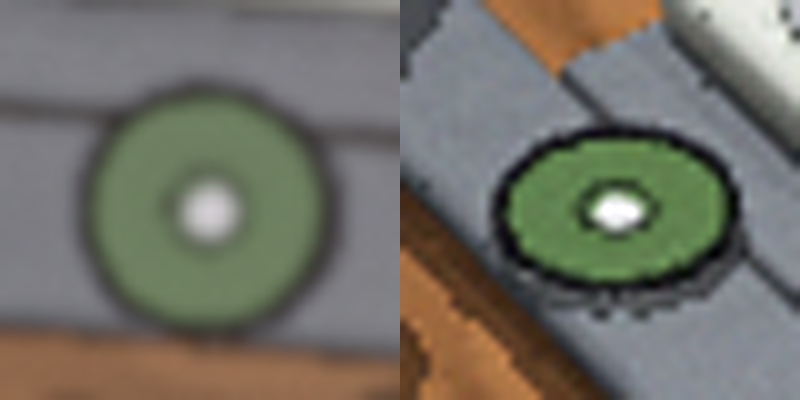

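```bash
cat > fit.py <<'E'
from h import *
def run(cam,p):
    c=proj(p,[.5455,.090,.046])[0].astype(int); w=9; x0,y0=c[0]-w,c[1]-w; I=p["img"][y0:y0+2*w+1,x0:x0+2*w+1].astype(float)
    K=6; n=2*w+1; g=(np.arange(n*K)+.5)/K-.5; X,Y=np.meshgrid(g+x0,g+y0)
    W=np.array([atz(p,q,.046)[:2] for q in zip(X.ravel(),Y.ravel())]).reshape(n*K,n*K,2)
    def model(v):
        cx,cy,bx,by,sg,th=v
        r=np.hypot(W[...,0]-cx,W[...,1]-cy)*1e3; rb=np.hypot(W[...,0]-cx-bx/1e3,W[...,1]-cy-by/1e3)*1e3
        b=rb<7; ring=(r>9.5)&(r<9.5+th)&~b; gr=(r<31.5)&~b&~ring; rim=(r>=31.5)&(r<36)
        L=[]
        for m in(b,ring,gr,rim):
            m=cv2.GaussianBlur(m.astype(np.float32),(0,0),max(sg,.05)*K); L.append(cv2.resize(m,(n,n),interpolation=cv2.INTER_AREA).ravel())
        return np.array(L).T
    rr=np.array([[np.hypot(*(atz(p,(x0+j,y0+i),.046)[:2]-[.5455,.090])) for j in range(n)] for i in range(n)]).ravel()<.030
    T=I.reshape(-1,3)
    def cost(v):
        if not .2<v[5]<5: return 1e9
        A=model(v)[rr]; s,res,_,_=np.linalg.lstsq(A,T[rr],rcond=None); return ((A@s-T[rr])**2).sum()
    best=None
    for b0 in([0,0],[1,-1],[-1,1],[-1,-1]):
        v0=np.array([.5455,.090,*b0,.6,1.5]); sx=np.vstack([v0,v0+np.diag([.002,.002,1.5,1.5,.3,.8])])
        s=minimize(cost,v0,method="Nelder-Mead",options=dict(initial_simplex=sx,maxiter=900))
        if best is None or s.fun<best.fun: best=s
    a=np.radians(-4.4); d=best.x[2:4]; print(cam,"ctr",best.x[:2].round(4),"bubble vial axes",np.round([d@[np.cos(a),np.sin(a)],d@[-np.sin(a),np.cos(a)]],2),"|d|",np.hypot(*d).round(2),best.x[4:].round(2),best.fun.round())
for cam in("top","side"):
    p=bot.snapshot(cam); run(cam,p)
E
python3 fit.py
```

```text
top ctr [0.5457 0.0918] bubble vial axes [-0.49 -1.65] |d| 1.72 [0.88 2.57] 5033.0
side ctr [0.5459 0.0889] bubble vial axes [-0.22 -1.68] |d| 1.69 [0.16 2.36] 27856.0
```

Fitting a vial model in both views agrees on an offset of about (-0.35, -1.67) mm. That's inside the ring, but with only about 0.8 mm to spare. There's time to improve it with about 24° more on the right knob, so I'm checking its bar pose.

Run:
```python
from h import *
t=bot.snapshot("top");q=bot.snapshot("side")
print(fitbar([t],(.53,-.0445)),fitbar([q],(.53,-.0445),rng=(30,45,60)))
out=[]
a=43
for p in (q,t):
    c=proj(p,[.530,-.044,.07])[0].astype(int); im=cv2.resize(p["img"][c[1]-18:c[1]+18,c[0]-24:c[0]+24],(384,288),interpolation=cv2.INTER_CUBIC)[:,:,::-1].copy()
    u=np.array([np.cos(np.radians(a)),np.sin(np.radians(a))]);n=np.array([-u[1],u[0]])
    for z,col in((.092,(0,255,255)),(.066,(0,0,255))):
      k=(proj(p,[[*(np.array([.530,-.0445])+i*.025*u+j*.007*n),z] for i,j in((-1,-1),(-1,1),(1,1),(1,-1))])-[c[0]-24,c[1]-18]+.5)*8
      cv2.polylines(im,[k.astype(np.int32)],True,col,1)
    out.append(im)
cv2.imwrite("pics/ov2.png",np.hstack(out))
s=bot.sense(); R=Rotation.from_euler('xyz',[-90,0,-136.8],degrees=True); d=np.array([.530,-.0445,.15])-s["eef_pos"]; print(R.inv().apply(d)/.025/15)
```

```text
(array([ 0.5316, -0.0403]), np.float64(45.3), np.float64(42.265625), [84]) (array([ 0.5329, -0.0448]), np.float64(45.3), np.float64(176.75), [269])
[0.51180233 0.14341163 0.84703616]
```

View pics/ov2.png

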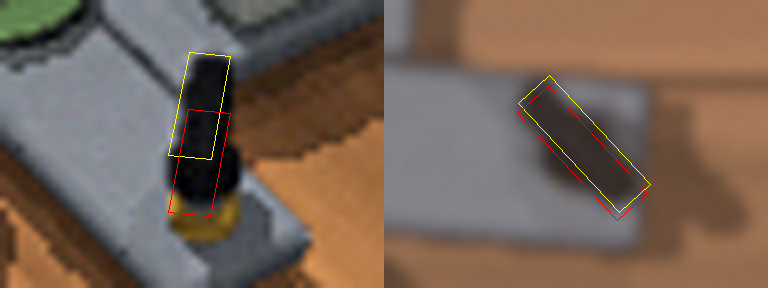

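The overlay confirms the right bar at about 44° and shows the collar under it, so I'll grip higher this time, at TCP z 0.069.

{"method": "move_arm", "body": {"moves": [{"dp": [0,0,0],"turn": [0,-0.85,0],"jaw": -1},{"dp": [0,0,0],"turn": [0,-0.85,0],"jaw": -1},{"dp": [0,0,0],"turn": [0,-0.8,0],"jaw": -1},{"dp": [0.51,0,0.85],"turn": [0,0,0],"jaw": -1},{"dp": [0.51,0,0.85],"turn": [0,0,0],"jaw": -1},{"dp": [0.51,0,0.85],"turn": [0,0,0],"jaw": -1},{"dp": [0.51,0,0.85],"turn": [0,0,0],"jaw": -1},{"dp": [0.51,0,0.85],"turn": [0,0,0],"jaw": -1},{"dp": [0.51,0,0.85],"turn": [0,0,0],"jaw": -1},{"dp": [0.51,0,0.85],"turn": [0,0,0],"jaw": -1}]}}

```text
clock: 27.0
eef_pos: [0.4903, 0.1484, 0.2039]
tool_rot: [-90.0, 0.0, -136.5]
contact_force: [0.8, 0.6, -0.4]
finger_gap: 0.085
```

{"method": "move_arm", "body": {"moves": [{"dp": [0.51,0,0.85],"turn": [0,0,0],"jaw": -1},{"dp": [0.51,0,0.85],"turn": [0,0,0],"jaw": -1},{"dp": [0.51,0,0.85],"turn": [0,0,0],"jaw": -1},{"dp": [0.51,0,0.85],"turn": [0,0,0],"jaw": -1},{"dp": [0.51,0,0.85],"turn": [0,0,0],"jaw": -1},{"dp": [0.51,0.5,0.85],"turn": [0,0,0],"jaw": -1},{"dp": [0.51,0.8,0.85],"turn": [0,0,0],"jaw": -1},{"dp": [0.51,0.8,0.85],"turn": [0,0,0],"jaw": -1},{"dp": [0,0,0],"turn": [0,0,0],"jaw": -1},{"dp": [0,0,0],"turn": [0,0,0],"jaw": -1}]}}

```text
clock: 28.25
eef_pos: [0.5335, -0.0438, 0.1519]
tool_rot: [-90.0, 0.0, -136.5]
contact_force: [0.5, -0.2, -0.2]
finger_gap: 0.0853
```

Run:
```python
from h import *
s=bot.sense(); p=np.array(s["eef_pos"]); R=Rotation.from_euler('xyz',s["tool_rot"],degrees=True)
print(R.inv().apply(np.array([.5305,-.0445,.0685])-p)/.025,p,s["tool_rot"])
```

```text
[ 0.10886052  3.33763634 -0.06509096] [ 0.53354038 -0.043819    0.15194299] [-8.99818836e+01  3.33293476e-02 -1.36456902e+02]
```

{"method": "move_arm", "body": {"moves": [{"dp": [0.1,0.8,-0.07],"turn": [0,0,0],"jaw": -1},{"dp": [0,0.85,0],"turn": [0,0,0],"jaw": -1},{"dp": [0,0.85,0],"turn": [0,0,0],"jaw": -1},{"dp": [0,0.84,0],"turn": [0,0,0],"jaw": -1},{"dp": [0,0,0],"turn": [0,0,0],"jaw": 1},{"dp": [0,0,0],"turn": [0,0,0],"jaw": 1},{"dp": [0,0,0],"turn": [0,0,0],"jaw": 1},{"dp": [0,0,0],"turn": [0,0,0],"jaw": 1},{"dp": [0,0,0],"turn": [0,0,0],"jaw": 1},{"dp": [0,0,0],"turn": [0,0,0],"jaw": 1}]}}

```text
clock: 29.5
eef_pos: [0.5307, -0.0446, 0.069]
tool_rot: [-90.0, 0.0, -136.4]
contact_force: [-2.5, 1.5, 5.9]
finger_gap: 0.013
```

Clean grip on the bar (gap 13 mm). Turning 24° anticlockwise.

{"method": "move_arm", "body": {"moves": [{"dp": [0,0,0],"turn": [0,-1,0],"jaw": 1},{"dp": [0,0,0],"turn": [0,-1,0],"jaw": 1},{"dp": [0,0,0],"turn": [0,-1,0],"jaw": 1},{"dp": [0,0,0],"turn": [0,-1,0],"jaw": 1},{"dp": [0,0,0],"turn": [0,-1,0],"jaw": 1},{"dp": [0,0,0],"turn": [0,-1,0],"jaw": 1},{"dp": [0,0,0],"turn": [0,0,0],"jaw": 1},{"dp": [0,0,0],"turn": [0,0,0],"jaw": 1},{"dp": [0,0,0],"turn": [0,0,0],"jaw": 1},{"dp": [0,0,0],"turn": [0,0,0],"jaw": 1}]}}

```text
clock: 30.75
eef_pos: [0.5308, -0.0445, 0.069]
tool_rot: [-90.0, 0.0, -112.4]
contact_force: [-2.8, 0.9, 5.6]
finger_gap: 0.0128
```

{"method": "move_arm", "body": {"moves": [{"dp": [0,0,0],"turn": [0,0,0],"jaw": 1},{"dp": [0,0,0],"turn": [0,0,0],"jaw": 1},{"dp": [0,0,0],"turn": [0,0,0],"jaw": 1},{"dp": [0,0,0],"turn": [0,0,0],"jaw": 1},{"dp": [0,0,0],"turn": [0,0,0],"jaw": 1},{"dp": [0,0,0],"turn": [0,0,0],"jaw": 1}]}}

```text
clock: 31.5
eef_pos: [0.5307, -0.0445, 0.069]
tool_rot: [-90.0, 0.0, -112.4]
contact_force: [-2.5, 0.6, 6.2]
finger_gap: 0.0129
```

```bash
python3 fit.py
```

```text
top ctr [0.5455 0.0917] bubble vial axes [ 0.6  -0.45] |d| 0.75 [0.88 2.82] 6366.0
side ctr [0.5468 0.0869] bubble vial axes [-1.34  1.86] |d| 2.29 [0.37 1.95] 465889.0
```

The top view gives 0.75 mm off centre, as predicted. The side fit is unusable because the gripper blocks its view. Releasing and backing off.

{"method": "move_arm", "body": {"moves": [{"dp": [0,0,0],"turn": [0,0,0],"jaw": -1},{"dp": [0,0,0],"turn": [0,0,0],"jaw": -1},{"dp": [0,0,0],"turn": [0,0,0],"jaw": -1},{"dp": [0,0,0],"turn": [0,0,0],"jaw": -1},{"dp": [0,-0.9,0],"turn": [0,0,0],"jaw": -1},{"dp": [0,-0.9,0],"turn": [0,0,0],"jaw": -1},{"dp": [0,-0.9,0],"turn": [0,0,0],"jaw": -1},{"dp": [0,-0.9,0],"turn": [0,0,0],"jaw": -1},{"dp": [0,-0.9,0],"turn": [0,0,0],"jaw": -1},{"dp": [0,-0.9,0],"turn": [0,0,0],"jaw": -1}]}}

```text
clock: 32.85
eef_pos: [0.5302, -0.0446, 0.2034]
tool_rot: [-90.0, -0.0, -112.5]
contact_force: [1.1, 0.4, -0.1]
finger_gap: 0.0854
```

{"method": "move_arm", "body": {"moves": [{"dp": [0.9,0,0],"turn": [0,0,0],"jaw": -1},{"dp": [0.9,0,0],"turn": [0,0,0],"jaw": -1},{"dp": [0.9,0,0],"turn": [0,0,0],"jaw": -1},{"dp": [0,0,0],"turn": [0,0,0],"jaw": -1},{"dp": [0,0,0],"turn": [0,0,0],"jaw": -1},{"dp": [0,0,0],"turn": [0,0,0],"jaw": -1},{"dp": [0,0,0],"turn": [0,0,0],"jaw": -1},{"dp": [0,0,0],"turn": [0,0,0],"jaw": -1}]}}

```text
clock: 33.85
eef_pos: [0.5046, -0.1067, 0.2028]
tool_rot: [-90.0, 0.0, -112.4]
contact_force: [-0.1, 0.5, -0.7]
finger_gap: 0.0858
```

```bash
python3 fit.py; python3 look.py l9
python3 - <<'E'
from h import *
t=bot.snapshot("top")
for n in("jar","pot","pestle","bowl","pan"): 
    d=bot.pinpoint(n,t)[:1]; print(n,[np.round(x["at"],1) for x in d])
save(t,"t9")
E
```

```text
top ctr [0.5455 0.0918] bubble vial axes [ 0.63 -0.56] |d| 0.85 [0.88 2.37] 15581.0
side ctr [0.5456 0.0883] bubble vial axes [ 0.79 -0.02] |d| 0.79 [0.18 1.68] 49155.0
33.95 [ 0.5046 -0.1069  0.2028] [ -90.     0.  -112.4] [-0.8 -0.3 -0.6] [ 0.01 -0.03  0.02] 0.08534603155651564 -2.965973807227214
(array([0.5459, 0.0917]), array([ 0.13, -0.43]), 'rmm 10.8', 'wt 66175') (array([0.5456, 0.0879]), array([0.59, 0.39]), 'rmm 9.1', 'wt 56837')
[array([283.5, 249.6]), array([466.8, 284.3])]
[array([297.8, 235.2]), None]
jar [array([180.4, 281. ])]
pot [array([468. , 284.5])]
pestle [array([447.1, 227.1])]
bowl [array([180.3, 215. ])]
pan [array([290. , 205.4])]
```

View pics/l9.png

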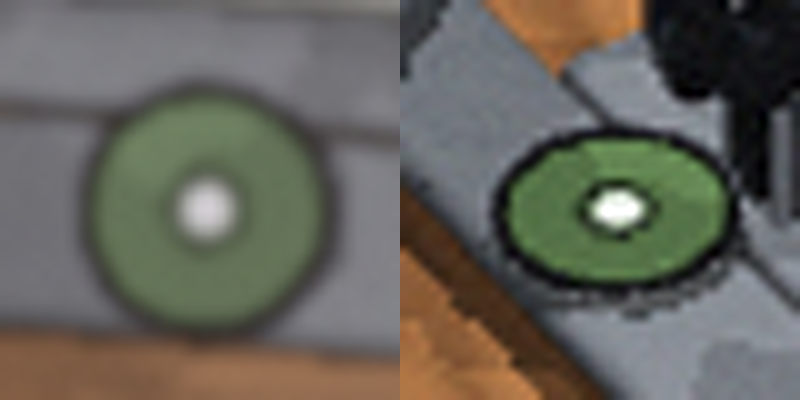

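View pics/t9.png

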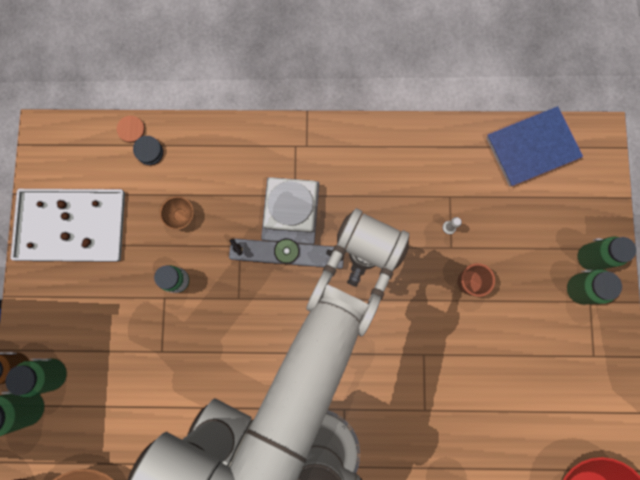

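The bubble sits centred in the ring in both views, under 1 mm off. The gripper is clear at z ≈ 0.20, and the bystanders are where they were.

```bash
python3 -c "
from rig import bot
print(bot.hand_in())"
```

```text
the job is handed in; nothing more can be done
None
```

The bubble now rests inside the black ring, about 0.8 mm off centre, where up to 2.5 mm still keeps it wholly inside. I handed the job in at about 34 s of the 72 s allowed.

**What I did:** I turned the right knob 116° anticlockwise, the left knob 24° clockwise, then regrasped the right for a final 24° anticlockwise. I let go after each turn and parked the gripper clear, about 20 cm above the bench.

**Last checks, gripper clear:**
- **Bubble position:** a model fit of the vial put the bubble 0.85 mm off centre from the top camera and 0.79 mm from the side camera. A simpler centroid measurement gave 0.4–0.7 mm. The views differed by about 0.5 mm in direction, but all agree the bubble is inside the ring.
- **Pan and bystanders:** the gripper never went near the pan. The bystanders are where they were, as far as the top picture shows.

**What went wrong or disagreed:**
- The first right-knob grip was about 6 mm low. The 21 mm jaw gap suggests it held the collar under the bar, but the knob still turned.
- The left-knob grip briefly pressed on the collar with about 16 N upward (21 N in all), under the 40 N limit. I raised the gripper 4 mm before turning.
- The network's `bubble_mid` detector was unreliable, so I measured the bubble from the images directly.
- One side-view fit was unusable because the gripper blocked the view. I ignored it.

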